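# Square the tray guide to the back rail and hold it

## Task

The side guide on the aluminium vial-tray deck has swung inward and must be brought square to the back rail before its screws are tightened. Pick up the red assembly square (its diagonal brace is the handhold), lay it flat on the deck and press its outer corner fully into the inside corner of the two rails, until one leg lies flush along the back rail and the other has pushed the guide flush against itself. Finish while still holding the square there, pressed firmly against both rails, and leave the vial rack, blue box, steel cell and hex key where they are.

Things in the scene. Friction and masses are not known exactly. Their poses are not given: they have to be found in the camera images.
- deck: Fixed aluminium plate 300 x 300 x 12 mm on the bench. Origin: centre of its underside, so its top is at z = 12 mm; x axis towards the back rail, y axis towards the side guide. Inner face of the back rail: plane x = +115 mm; inner face of the guide once square: plane y = +115 mm. A hex key lies on the quarter with negative x and y.
- back_rail: Dark fixed bar 25 mm wide, 22 mm tall, 280 mm long along the deck's y axis, on the deck's +x edge (deck y from -140 to +140 mm). Origin: bottom of its inner face at deck (+115, +140, +12) mm; axes as the deck's. All faces of deck, rails and square are smooth metal (friction about 0.25 between them).
- guide_screw (a point): Dark side guide, a bar 25 mm wide, 22 mm tall, 250 mm long near the deck's +y edge, swinging flat on the deck about the screw nearest the back rail. Origin: bottom of the bar at that screw, deck (+95, +127.5, +12) mm. It runs along its own x from +17 to -233 mm; inner face at its own y = -12.5 mm. When square its axes are parallel to the deck's.
- guide (a joint): Angle of the guide, rad: 0 when square to the back rail, positive when its free end is swung inward over the deck (under 90 degrees between the rails). Starts at 0.05 to 0.13, travel -0.05 to 0.2. Snug screws: it stays where left, 0.45 N m of friction (3 N at 150 mm from the screw). It cannot go past 0 while the square is flush on the back rail.
- corner (a point): The inside corner that the square goes into: where the inner faces of the back rail and the squared guide would meet, at the deck's top surface; axes as the deck's. The free space lies towards -x and -y.
- square: Red loose rigid square, 18 mm thick, 0.3 to 0.5 kg, lying flat: two legs 170 mm long (outside) and 20 mm wide, joined by a diagonal brace 14 mm wide, 18 mm tall: the grip. Origin: underside, middle of brace, near the centre of mass. Outer corner at (+57, +57) mm; face x = +57 goes to the back rail, face y = +57 to the guide, its axes then parallel to the deck's. Legs reach back to -113 mm.
- square_corner (a point): Outer corner of the square, underside, at (+57, +57, 0) mm in its frame, same axes; the tip has a 4 mm notch. The brace is square to the line from its middle to this corner, and fingers close on it along that line; there are 45 mm from brace to inner corner (a right-angled triangle of room), and open space behind.
- vial_rack: White rack 100 x 200 x 26 mm with amber vials, 57 mm tall in all. Origin: centre of underside. Leave alone.
- blue_box: Blue storage box 133 x 133 x 54 mm. Origin: centre of underside. Leave alone.
- steel_cell: Steel spool-shaped pressure cell, 72 mm diameter, 112 mm tall. Origin: centre of underside. Leave alone.
- hex_key: Hex key with a black cross handle, 130 mm long along its y axis, handle 70 mm wide and 14 mm tall at +y, lying on the deck. Origin: underside, middle. Leave alone.
Things that resemble listed ones, but are neither listed nor needed, are in the scene too. There is more than one size of the square; the job needs the largest.

How it is judged (in metres and radians):
On the way:
1. the square is picked up off the bench (height (world z) of square above 0.014 m and contact force between the fingers and square above 1 N), for 0.2 s.
At the end, for the whole second after the job is handed in: Held by the gripper, still and flat on the deck (within 4 mm, 0.04 rad), the square has its corner within 3 mm of the rails' corner in x and y and is within 0.015 rad of the back rail; the guide is within 0.015 rad of square; each rail is pressed with over 1.5 N (x of square_corner in the frame of corner between -0.003 and 0.003 m and y of square_corner in the frame of corner between -0.003 and 0.003 m and z of square_corner in the frame of corner below 0.004 m and angle between square's own z axis and vertical below 0.04 rad and angle between the x axis of square and the x axis of deck, either way round below 0.015 rad and value of joint guide between -0.015 and 0.015 rad and contact force between square and back_rail above 1.5 N and contact force between square and guide above 1.5 N and contact force between the fingers and square above 1.5 N and linear speed of square below 0.01 m/s); the arm keeps its last pose, push and grip.
It fails at once if a bystander (vial rack, blue box, steel cell or hex key) is moved more than 20 mm (distance of any of vial_rack, blue_box, steel_cell, hex_key from where it was at the start of the episode above 0.02 m).
It also fails if it takes over 38 s, if anything falls off the work surface, if the arm or the gripper's body presses on something with over 40 N, if the wrist force passes 120 N, or if a joint passes its speed limit or range.

## Robot

A 6-joint arm with a two-finger parallel gripper is mounted at the origin on the work surface. World frame = base frame: x ahead of the robot, y to its left, z up, the work surface at z = 0. Lengths are in mm, angles in rad, forces in N, time in s.
With the tool pointing down it reaches from about 300 to 775 mm from the base axis. Payload 14.6 kg.
Tool frame: the origin (TCP) lies midway between the tips of the shut fingers; the grasp point (between the pads) lies 19 mm behind it; z points along the fingers, y is the direction in which the jaws open and shut (so a half turn about z gives the same grasp; the last joint's range is limited). The gripper opens to 94 mm and grips with 3 to 60 N. Pads are 16 mm wide; open, the fingers measure 119 mm over their backs; the gripper's body (75 mm by 177 mm) begins 78 mm behind the grasp point.
Start: joints at [1.182, 0.3, 1.521, -0, 1.321, -0.067], TCP at [173.948, 521.758, 205.446] pointing down, gripper open.
Joint ranges: [-3.03, 3.03], [-0.79, 2.21], [0.23, 2.52], [-1.04, 4.18], [0, 3.07], [-2.55, 2.55]. Speed limits (rad/s): [2.22, 2.22, 2.57, 3.14, 3.14, 3.14].

## Interface

Orientations are given as [roll, pitch, yaw] about the fixed x, y, z axes, in that order (R = Rz(yaw) Ry(pitch) Rx(roll)).
In Python, from cell import manip, camera gives the robot as it stands. The module is installed in compiled form; this text tells all that it offers.
- The arm moves only by the tool jog_arm, never from a script. Its argument "commands" is a list of rows, each a list of 7 numbers: the shift along the world's x, y, z in units of 1 m (1.0 is 1 m), then the turn, a rotation vector about the world's x, y, z in units of 120 degrees (1.0 is 120 degrees), then the opening, from 0 (shut) to 1 (fully open). In form: [[x, y, z, ax, ay, az, grip], ...]. A call has exactly 10 rows; each row is the pose to reach, as a shift and turn from the pose commanded when the call began; what a row does not reach only later rows make up. A row lasts 1/8 s, in which the tool goes at most 62.5 mm and 10.7 degrees, less where a joint would pass 70% of its speed; a pose out of reach is approached as far as the arm can. A call with a number of a shift or a turn outside -1 to 1 is refused whole. A call with a gripper value outside its range is refused whole. The fingers move at their own pace and stop on an object; "grip_force" is the grip in N (left out, the last holds). Time passes only in rows, so rows that repeat a pose let the fingers close, or fill a call up. It gives the time, the measured TCP pose, the force and the opening at its end, in the units of the state.
- manip.read_state(): the state, without advancing time (a new reading comes with each control period).
- camera(name): name is "scene" or "top" or "wrist"; returns a dict with "pixels" (400x640x3 uint8, blue, green, red), "vertical_fov" (degrees; the focal length in pixels is half the picture's height over the tangent of half this angle, whatever the lens; pixels are square), "cx", "cy" (the principal point, pixels), "rvec" (rotation vector, rad) and "tvec" (3), from world to camera coordinates, as OpenCV has them. Camera axes: x right, y down, z forward; pixel columns grow to the right and rows downward; lengths in mm; the calibration is good to about 2 mm. A picture is of the moment at which its call begins. There is no depth.
- manip.sign_off(): hands the job in, once; it reports no verdict.
The state is a dict: "clock": time; "joints": joint angles; "qd": joint speeds; "effort": joint torques, N m; "eef_pos": TCP position; "eef_rot": TCP orientation; "wrist_force": force on the tool from outside, world axes, zero at the start; "moment": the same for the moment, N m; "finger_gap": finger opening in mm.
Only numpy, scipy, OpenCV 4.12 (cv2) and the standard library are available. Lean on these libraries where they do the work, as an engineer would, in place of code of your own. Each camera call takes 0.05 s, during which the arm holds its last target.

## Working session

There is one attempt and no reset: what is moved stays moved. The work goes in short steps, Python scripts to look and compute and a tool call to move; the robot and the scene stay as the last step left them, time stands still between calls to the robot, and variables do not carry over. Pictures are saved under pics/ and viewed, and the job is handed in when it is done.

Besides the shell and the picture viewer there is one more tool, called after ">>>" by a JSON object that holds its "method" and its "body", one argument or row to a line. jog_arm: Moves the arm, as the interface text tells. Its arguments: {"type":"object","properties":{"commands":{"type":"array","items":{"type":"array","items":{"type":"number"}}},"grip_force":{"type":"number"}},"required":["commands"]}

```bash
mkdir -p pics
cat > h.py <<'E'
import numpy as np, cv2
from cell import manip, camera
def snap(n,f):
    c=camera(n); cv2.imwrite('pics/'+f,c['pixels']); np.savez('pics/'+f[:-4]+'.npz',**{k:np.array(v) for k,v in c.items()}); return c
def K(c):
    f=200/np.tan(np.radians(float(c['vertical_fov']))/2)
    return np.array([[f,0,float(c['cx'])],[0,f,float(c['cy'])],[0,0,1.]])
def ray(c,uv,z):
    R=cv2.Rodrigues(np.array(c['rvec'],float))[0]; t=np.array(c['tvec'],float).ravel()
    o=-R.T@t; uv=np.atleast_2d(np.array(uv,float))
    d=(R.T@np.linalg.inv(K(c))@np.c_[uv,np.ones(len(uv))].T).T
    return o+d*((z-o[2])/d[:,2:3])
def proj(c,P):
    return cv2.projectPoints(np.array(P,float).reshape(-1,3),np.array(c['rvec'],float),np.array(c['tvec'],float),K(c),None)[0].reshape(-1,2)
E
python3 - <<'E'
from h import *
for n in('scene','top','wrist'):
    c=snap(n,n+'0.png'); print(n,c['vertical_fov'],c['cx'],c['cy'],c['rvec'],c['tvec'],ray(c,[320,200],0))
print(manip.read_state())
E
```

```text
scene 48.18649235947597 327.2959842978123 193.57672654696776 [ 1.71714212  1.89313961 -0.71903429] [  77.18714016 -378.31880464 1725.55701756] [[541.0200997  -47.82449111   0.        ]]
top 48.68683984545172 318.0187201748253 201.66505287550297 [ 2.13377146 -2.18785744  0.13207645] [-8.24997292e-01  5.81482905e+02  1.06210653e+03] [[589.62471923 -20.70176763   0.        ]]
wrist 67.48432209847176 317.4265633174498 193.9259544623442 [-2.38434005 -1.7167981  -0.20681357] [-549.51362331  -24.9988795   390.96457499] [[207.59907373 513.61013708   0.        ]]
{'clock': 0.15, 'joints': array([ 1.18240990e+00,  3.00359543e-01,  1.52140011e+00, -2.69394979e-05,
        1.32069317e+00, -6.65988384e-02]), 'qd': array([-0.00040258, -0.00156239, -0.00194071,  0.00069547,  0.00048449,
       -0.00096204]), 'effort': array([ 3.32387317e-03, -5.31962299e+01, -3.52822030e+01,  7.09302910e-02,
        2.35634280e-02, -7.39334951e-05]), 'eef_pos': array([173.88369433, 521.59583512, 205.02408036]), 'eef_rot': array([-3.14073265e+00, -3.12063630e-05,  2.81981173e+00]), 'wrist_force': array([-0.24338648,  0.21718273,  0.19059743]), 'moment': array([-0.01652387, -0.01150845, -0.03663944]), 'finger_gap': 93.36129019431148}
```

View pics/top0.png

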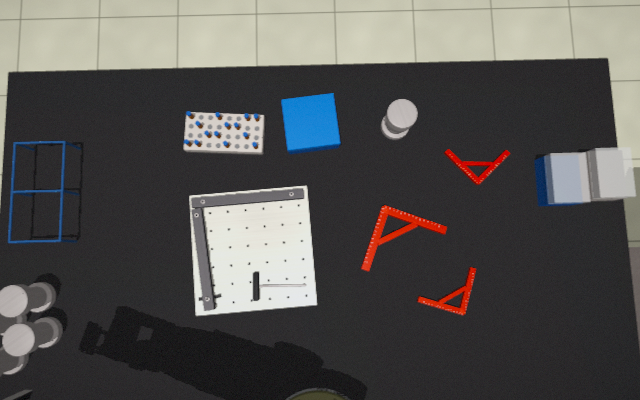

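View pics/scene0.png

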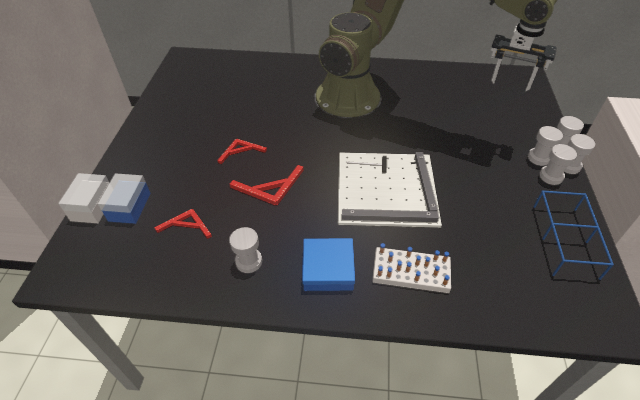

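View pics/wrist0.png

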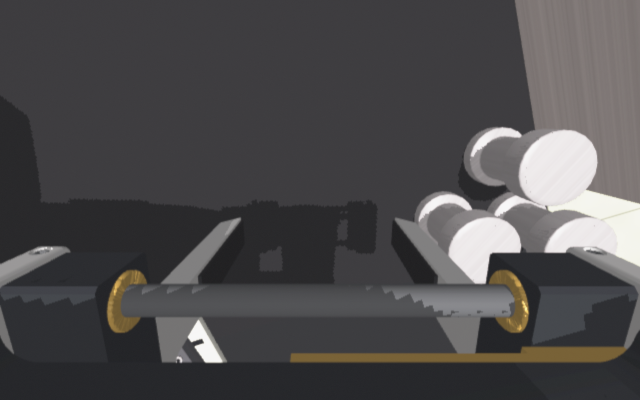

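The top view shows the deck at (253,250) with its dark rails, and the rack, box and cell along the back. There are three red squares, with corners near (385,208), (478,183) and (463,313). The one at (385,208) looks largest. I'll measure them and look at a crop.

Run:
```python
import numpy as np
from h import *
for n in('top','scene'):
    c=dict(np.load(f'pics/{n}0.npz')); im=c['pixels'].astype(int)
    m=((im[:,:,2]>110)&(im[:,:,1]<70)&(im[:,:,0]<70)).astype(np.uint8)
    k,lab,st,ce=cv2.connectedComponentsWithStats(m)
    for i in range(1,k):
        if st[i,4]<100: continue
        ys,xs=np.where(lab==i); W=ray(c,np.c_[xs,ys],18)[:,:2].astype(np.float32)
        a,t=cv2.minEnclosingTriangle(W.reshape(-1,1,2)); t=t[:,0]
        print(n,ce[i],st[i,4],'tri',t.round(1).tolist(),[round(float(np.linalg.norm(t[j]-t[j-1]))) for j in range(3)])
c=dict(np.load('pics/top0.npz'));im=c['pixels']
cv2.imwrite('pics/cropsq.png',cv2.resize(im[190:290,345:465],None,fx=6,fy=6,interpolation=cv2.INTER_CUBIC))
cv2.imwrite('pics/cropdk.png',cv2.resize(im[180:320,180:325],None,fx=4.2,fy=4.2,interpolation=cv2.INTER_CUBIC))
```

```text
top [476.76621418 165.19909502] 663 tri [[711.4000244140625, -332.8999938964844], [703.5999755859375, -516.9000244140625], [614.4000244140625, -420.1000061035156]] [130, 184, 132]
top [395.54684976 230.83602585] 1238 tri [[507.0, -353.70001220703125], [395.6000061035156, -108.4000015258789], [574.2999877929688, -176.8000030517578]] [189, 269, 191]
top [453.44748858 296.15829528] 657 tri [[334.0, -238.89999389648438], [421.1000061035156, -407.1000061035156], [293.6000061035156, -365.8999938964844]] [133, 189, 134]
scene [239.74018127 148.61933535] 331 tri [[304.3999938964844, -363.79998779296875], [347.3999938964844, -229.10000610351562], [437.5, -406.5]] [140, 141, 199]
scene [267.63815789 187.36578947] 760 tri [[517.4000244140625, -364.79998779296875], [400.1000061035156, -102.69999694824219], [589.9000244140625, -173.89999389648438]] [204, 287, 203]
scene [185.11904762 222.65367965] 462 tri [[716.5, -519.0999755859375], [624.5999755859375, -418.79998779296875], [725.2000122070312, -325.8999938964844]] [193, 136, 137]
```

View pics/cropsq.png

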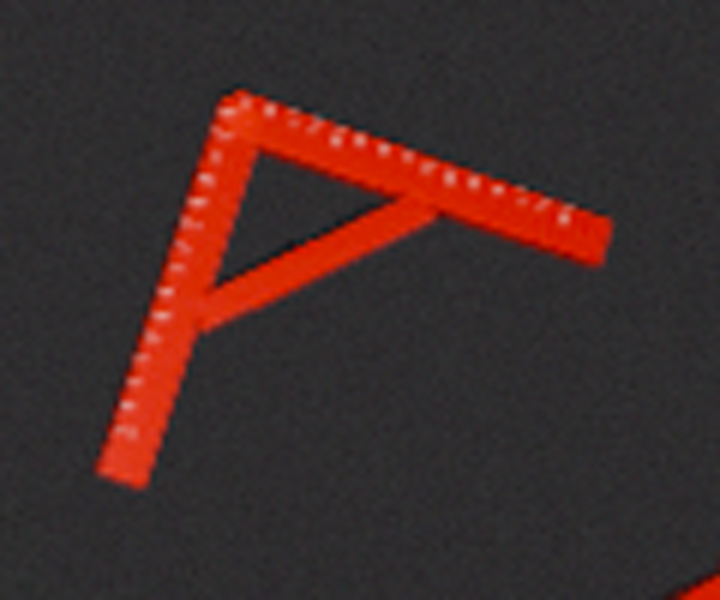

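View pics/cropdk.png

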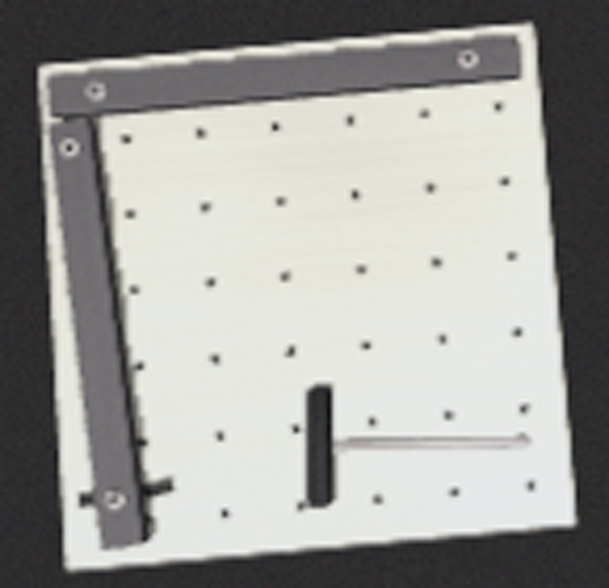

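The candidates are (395,231), with bounding legs of about 190 mm (170 + 20, so it matches), and (477,165) and (453,296), both about 132 mm. The crop confirms the first one: its corner is up and its brace is on the lower right. Next is the deck pose.

Run:
```python
import numpy as np
from h import *
for n,box in(('top',(175,330,180,330)),('scene',(330,445,145,230))):
    c=dict(np.load(f'pics/{n}0.npz')); im=c['pixels'].astype(int)
    R=cv2.Rodrigues(c['rvec'])[0];print(n,'cam',(-R.T@c['tvec'].ravel()).round())
    m=np.zeros((400,640),np.uint8);x0,x1,y0,y1=box
    m[y0:y1,x0:x1]=(im[y0:y1,x0:x1].min(2)>130)
    m=cv2.morphologyEx(m,cv2.MORPH_OPEN,np.ones((2,2)))
    ys,xs=np.where(m); W=ray(c,np.c_[xs,ys],12)[:,:2].astype(np.float32)
    r=cv2.minAreaRect(W);print('deck',r,cv2.boxPoints(r).round(1).tolist())
    d=np.zeros_like(m); g=im[y0:y1,x0:x1]; d[y0:y1,x0:x1]=((g.max(2)<125)&(g.min(2)>70))
    k,lab,st,ce=cv2.connectedComponentsWithStats(cv2.morphologyEx(d,cv2.MORPH_OPEN,np.ones((3,3))))
    for i in range(1,k):
        if st[i,4]<150: continue
        ys,xs=np.where(lab==i);W=ray(c,np.c_[xs,ys],34)[:,:2].astype(np.float32);r=cv2.minAreaRect(W)
        print(st[i],r[0],r[1],r[2],cv2.boxPoints(r).round(1).tolist())
    print(ray(c,[[0,0]],18)[0]-ray(c,[[0,0]],0)[0])
```

```text
top cam [ 451.  -11. 1124.]
deck ((465.92236328125, 150.5159149169922), (300.0348205566406, 300.7280578613281), 3.587522506713867) [[306.79998779296875, 291.20001220703125], [325.6000061035156, -8.899999618530273], [625.0999755859375, 9.800000190734863], [606.2000122070312, 310.0]]
[ 192  190   98  120 1806] (469.925048828125, 169.21714782714844) (273.44659423828125, 242.63079833984375) 3.9465272426605225 [[325.20001220703125, 280.79998779296875], [341.8999938964844, 38.79999923706055], [614.7000122070312, 57.599998474121094], [598.0, 299.70001220703125]]
[-11.3074803  -13.48780312  18.        ]
scene cam [1433.   57. 1035.]
deck ((479.94793701171875, 156.16964721679688), (303.4452209472656, 299.96368408203125), 3.6496970653533936) [[319.0, 296.20001220703125], [338.1000061035156, -3.200000047683716], [640.9000244140625, 16.200000762939453], [621.7999877929688, 315.5]]
[417 158  21  60 416] (480.9039306640625, 272.94879150390625) (244.85435485839844, 23.67289924621582) 7.213260173797607 [[358.0, 269.29998779296875], [360.8999938964844, 245.8000030517578], [603.7999877929688, 276.6000061035156], [600.9000244140625, 300.1000061035156]]
[342 210  87  12 751] (611.1090087890625, 148.13055419921875) (37.042903900146484, 247.6091766357422) 4.209596157073975 [[583.5, 270.20001220703125], [601.7000122070312, 23.299999237060547], [638.7000122070312, 26.0], [620.5, 273.0]]
[35.77959652 32.15947606 18.        ]
```

Deck centre is about (466,150.5) with yaw 3.6°; the rectangle came out 300 x 300.7, as it should. The guide is about 0.063 rad inward. The square's origin is about (500.7,−209.7), with yaw −20.9°. So the tool needs yaw ≈114° with the jaws partly open. I'm moving above it now.

>>> {"method": "jog_arm", "body": {
  "commands": [
    [0.04,-0.06,0,0,0,-0.04,0.4],
    [0.07,-0.12,0,0,0,-0.08,0.4],
    [0.1,-0.18,0,0,0,-0.12,0.4],
    [0.13,-0.24,0,0,0,-0.16,0.4],
    [0.15,-0.3,0,0,0,-0.2,0.4],
    [0.18,-0.36,0,0,0,-0.24,0.4],
    [0.2,-0.42,0,0,0,-0.28,0.4],
    [0.23,-0.48,0,0,0,-0.32,0.4],
    [0.26,-0.54,0,0,0,-0.36,0.4],
    [0.28,-0.59,0,0,0,-0.396,0.4]
  ],
  "grip_force": 60
}}

```text
clock: 1.4
eef_pos: [442.8, -43.5, 205.5]
eef_rot: [3.141, 0.0, 1.988]
wrist_force: [0.9, 0.5, 0.3]
finger_gap: 37.5
```

>>> {"method": "jog_arm", "body": {
  "commands": [
    [0.02,-0.05,0,0,0,0,0.4],
    [0.035,-0.1,-0.02,0,0,0,0.4],
    [0.047,-0.14,-0.05,0,0,0,0.4],
    [0.047,-0.1415,-0.08,0,0,0,0.4],
    [0.047,-0.1415,-0.08,0,0,0,0.4],
    [0.047,-0.1415,-0.08,0,0,0,0.4],
    [0.047,-0.1415,-0.08,0,0,0,0.4],
    [0.047,-0.1415,-0.08,0,0,0,0.4],
    [0.047,-0.1415,-0.08,0,0,0,0.4],
    [0.047,-0.1415,-0.08,0,0,0,0.4]
  ]
}}

```text
clock: 2.65
eef_pos: [489.3, -182.8, 125.6]
eef_rot: [3.141, 0.0, 1.99]
wrist_force: [-0.3, 0.3, 0.4]
finger_gap: 37.6
```

Run:
```python
from h import *
c=snap('wrist','w1.png'); s=manip.read_state(); print(s['eef_pos'],s['eef_rot'],s['joints'])
im=c['pixels'].astype(int)
m=((im[:,:,2]>90)&(im[:,:,1]<60)&(im[:,:,0]<60))
print(proj(c,[[500.7,-209.7,18],[574.3,-176.8,18]]))
```

```text
[ 489.26235448 -182.86074135  125.51901608] [3.14157968e+00 6.49256527e-05 1.99047690e+00] [-4.27784930e-01  3.20379722e-01  1.69054229e+00 -3.67492415e-05
  1.13061338e+00 -8.47449842e-01]
[[316.64022652 219.9449614 ]
 [396.37447251 219.80363188]]
```

View pics/w1.png

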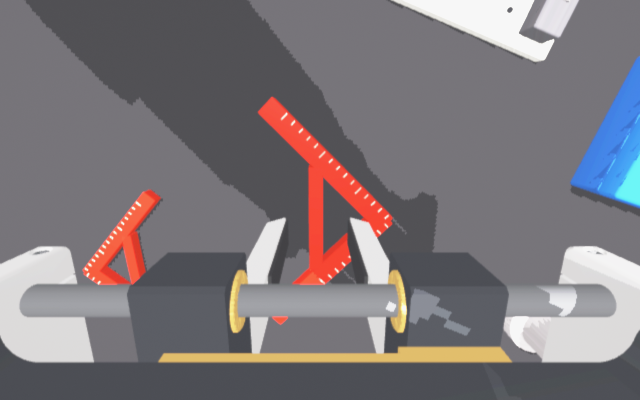

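The wrist view shows the brace vertical at column ~316 and rows ~170–275, with the corner at (391,221). My estimate projects to (316.6,220) and (396,220), where the tip's notch explains the difference. A quick check of the brace's line and middle.

Run:
```python
import numpy as np
from h import *
c=dict(np.load('pics/w1.npz')); im=c['pixels'].astype(int)
m=((im[:,:,2]>150)&(im[:,:,1]<110)&(im[:,:,0]<110))
P=[]
for r in range(195,250,5):
    xs=np.where(m[r,300:336])[0]+300
    if len(xs): 
        W=ray(c,[[xs.min()-.5,r],[xs.max()+.5,r]],18); P.append(W.mean(0)[:2]); print(r,xs.min(),xs.max(),np.linalg.norm(W[0]-W[1]).round(1),W.mean(0).round(1))
P=np.array(P);v=cv2.fitLine(P.astype(np.float32),cv2.DIST_L2,0,.01,.01).ravel();print(v,np.degrees(np.arctan2(v[1],v[0])))
# outer edges of the upper leg at rows
Q=[]
for r in range(130,205,5):
    xs=np.where(m[r,:])[0]; xs=xs[(xs>250)&(xs<400)]; Q.append([xs.max()+.5,r])
W=ray(c,Q,18)[:,:2];v=cv2.fitLine(W.astype(np.float32),cv2.DIST_L2,0,.01,.01).ravel();print(v,np.degrees(np.arctan2(v[1],v[0])))
u=v[:2];n=np.array([-u[1],u[0]]);print('origin dist to outer edge (57):',(np.array([500.7,-209.7])-v[2:])@n)
```

```text
195 308 322 14.9 [ 488.7 -186.6   18. ]
200 308 322 14.9 [ 490.7 -191.3   18. ]
205 308 322 15.0 [ 492.8 -196.    18. ]
210 308 322 15.0 [ 494.9 -200.8   18. ]
215 308 322 15.1 [ 497.1 -205.6   18. ]
220 308 322 15.2 [ 499.2 -210.4   18. ]
225 309 322 14.2 [ 501.8 -215.1   18. ]
230 309 322 14.3 [ 504. -220.   18.]
235 309 322 14.3 [ 506.2 -225.    18. ]
240 309 322 14.4 [ 508.4 -230.    18. ]
245 309 335 27.9 [ 516.8 -232.3   18. ]
[ 4.6931383e-01 -8.8303143e-01  5.0006931e+02 -2.1028926e+02] -62.01023
[ 9.3585128e-01 -3.5239521e-01  5.0045297e+02 -1.4904671e+02] -20.633888
origin dist to outer edge (57): -56.675410161474424
```

>>> {"method": "jog_arm", "body": {
  "commands": [
    [0.011,-0.027,-0.01,0,0,0.002,0.4],
    [0.011,-0.027,-0.03,0,0,0.002,0.4],
    [0.011,-0.027,-0.06,0,0,0.002,0.4],
    [0.011,-0.027,-0.09,0,0,0.002,0.4],
    [0.011,-0.027,-0.11,0,0,0.002,0.4],
    [0.011,-0.027,-0.121,0,0,0.002,0.4],
    [0.011,-0.027,-0.121,0,0,0.002,0.4],
    [0.011,-0.027,-0.121,0,0,0.002,0.3],
    [0.011,-0.027,-0.121,0,0,0.002,0.15],
    [0.011,-0.027,-0.121,0,0,0.002,0.0]
  ],
  "grip_force": 60
}}

```text
clock: 3.95
eef_pos: [500.5, -210.0, 5.0]
eef_rot: [3.141, 0.001, 1.995]
wrist_force: [-2.8, -0.2, 3.2]
finger_gap: 13.4
```

>>> {"method": "jog_arm", "body": {
  "commands": [
    [0,0,0,0,0,0,0],
    [0,0,0,0,0,0,0],
    [0,0,0,0,0,0,0],
    [0,0,0.01,0,0,0,0],
    [0,0,0.03,0,0,0,0],
    [0,0,0.06,0,0,0,0],
    [0,0,0.08,0,0,0,0],
    [0,0,0.08,0,0,0,0],
    [0,0,0.08,0,0,0,0],
    [0,0,0.08,0,0,0,0]
  ]
}}

```text
clock: 5.2
eef_pos: [499.8, -209.6, 83.4]
eef_rot: [-3.14, -0.001, 1.995]
wrist_force: [-0.5, 0.2, -4.8]
finger_gap: 13.2
```

Run:
```python
from h import *
c=snap('wrist','w2.png'); s=manip.read_state(); print(s)
snap('scene','s2.png')
```

```text
{'clock': 5.25, 'joints': array([-4.64751746e-01,  4.15698891e-01,  1.66759315e+00, -3.44631334e-05,
        1.05986579e+00, -8.88584007e-01]), 'qd': array([-0.00012731, -0.00347662, -0.00552398, -0.00076512,  0.00253724,
       -0.00053519]), 'effort': array([ 7.97929853e-03, -5.77600014e+01, -3.24225318e+01,  5.90876606e-02,
        3.98546748e-02, -1.50675992e-04]), 'eef_pos': array([ 499.86809832, -209.69076314,   83.5593914 ]), 'eef_rot': array([-3.14058248e+00, -1.19592001e-03,  1.99464486e+00]), 'wrist_force': array([ 0.39064969,  0.30740942, -4.56752991]), 'moment': array([-0.01072131,  0.10423735, -0.01586156]), 'finger_gap': 13.00404427631234}
```

View pics/w2.png

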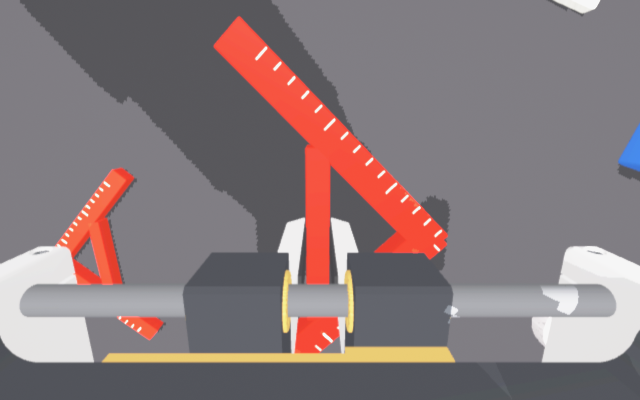

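View pics/s2.png

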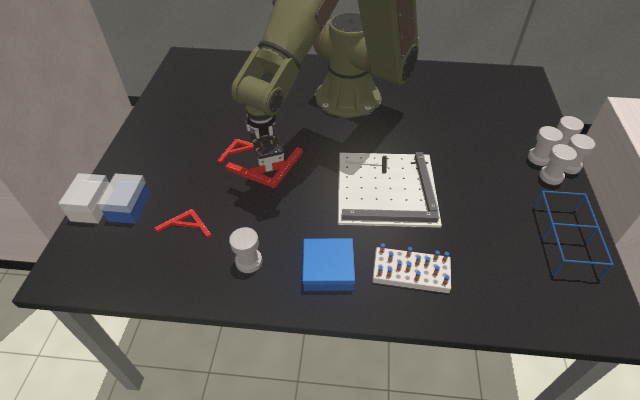

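The square is lifted and held level, weighing about 4.6 N with a 13 mm gap on the 14 mm brace. Next I'll carry it over to the deck and turn it 24.3°.

>>> {"method": "jog_arm", "body": {
  "commands": [
    [0,0.03,0,0,0,0.02,0],
    [0,0.07,0,0,0,0.05,0],
    [0,0.11,0,0,0,0.08,0],
    [0,0.15,0,0,0,0.11,0],
    [-0.005,0.19,0,0,0,0.13,0],
    [-0.008,0.23,0,0,0,0.15,0],
    [-0.008,0.27,0,0,0,0.17,0],
    [-0.008,0.31,0,0,0,0.19,0],
    [-0.008,0.35,0,0,0,0.2025,0],
    [-0.008,0.38,0,0,0,0.2025,0]
  ]
}}

```text
clock: 6.55
eef_pos: [491.9, 171.7, 84.1]
eef_rot: [-3.141, -0.0, 2.42]
wrist_force: [-0.6, -0.7, -3.9]
finger_gap: 13.2
```

>>> {"method": "jog_arm", "body": {
  "commands": [
    [0,0.01,0,0,0,0,0],
    [0,0.01,-0.01,0,0,0,0],
    [0,0.01,-0.02,0,0,0,0],
    [0,0.01,-0.03,0,0,0,0],
    [0,0.01,-0.03,0,0,0,0],
    [0,0.01,-0.03,0,0,0,0],
    [0,0.01,-0.03,0,0,0,0],
    [0,0.01,-0.03,0,0,0,0],
    [0,0.01,-0.03,0,0,0,0],
    [0,0.01,-0.03,0,0,0,0]
  ]
}}

```text
clock: 7.8
eef_pos: [492.3, 180.2, 54.5]
eef_rot: [3.142, 0.0, 2.419]
wrist_force: [0.4, -0.5, -4.3]
finger_gap: 13.8
```

Run:
```python
from h import *
c=snap('top','t3.png'); s=manip.read_state(); print(s['eef_pos'],s['eef_rot'],s['wrist_force'],s['joints'])
snap('wrist','w3.png')
cv2.imwrite('pics/t3c.png',cv2.resize(c['pixels'][160:330,160:345],None,fx=3.5,fy=3.5,interpolation=cv2.INTER_CUBIC))
```

```text
[492.27821229 180.13828079  54.49304139] [3.14153484e+00 7.23208451e-05 2.41881834e+00] [-0.48687592 -0.03182312 -4.26991149] [ 2.80931552e-01  4.22272616e-01  1.73867600e+00 -3.60442312e-05
  9.80556432e-01 -5.67070403e-01]
```

View pics/t3c.png

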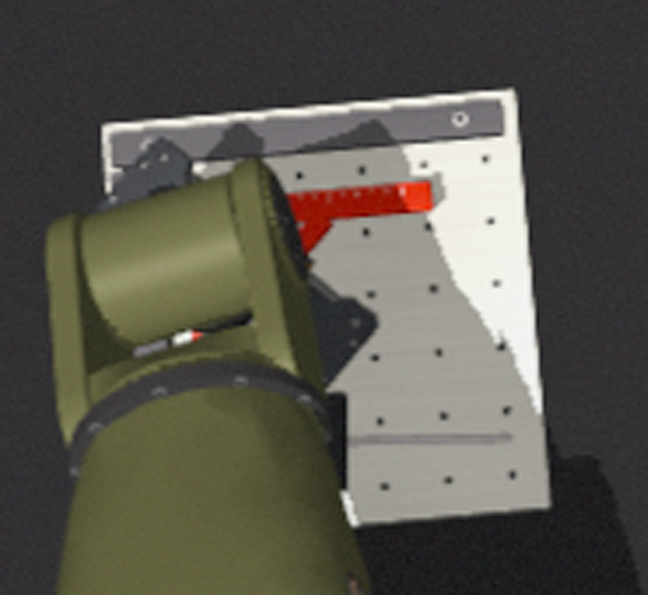

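View pics/w3.png

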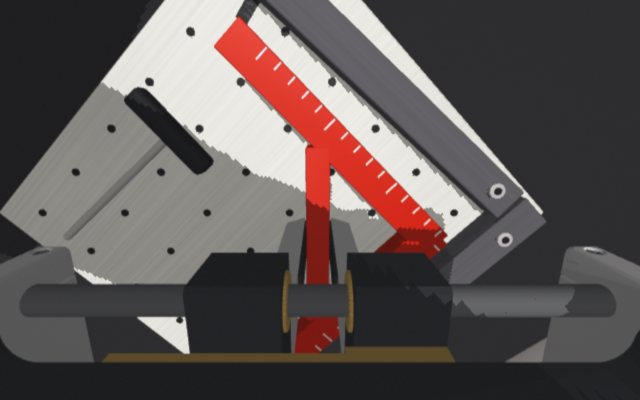

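The wrist view shows the square parallel to the back rail (bottom right) and clear of the guide (upper right). I'm lowering it onto the deck.

>>> {"method": "jog_arm", "body": {
  "commands": [
    [0,0,-0.01,0,0,0,0],
    [0,0,-0.02,0,0,0,0],
    [0,0,-0.028,0,0,0,0],
    [0,0,-0.033,0,0,0,0],
    [0,0,-0.036,0,0,0,0],
    [0,0,-0.038,0,0,0,0],
    [0,0,-0.038,0,0,0,0],
    [0,0,-0.038,0,0,0,0],
    [0,0,-0.038,0,0,0,0],
    [0,0,-0.038,0,0,0,0]
  ]
}}

```text
clock: 9.15
eef_pos: [492.7, 180.3, 17.0]
eef_rot: [3.141, 0.001, 2.419]
wrist_force: [-0.2, 0.9, 5.6]
finger_gap: 13.3
```

Run:
```python
from h import *
c=snap('wrist','w4.png'); s=manip.read_state(); print(s['eef_pos'],s['eef_rot'],s['wrist_force'],s['moment'])
```

```text
[492.68512478 180.24874598  16.94383026] [3.14060631e+00 6.04681970e-04 2.41868079e+00] [0.09262583 0.06596552 5.96756166] [-0.08539436  0.08356561 -0.01336031]
```

View pics/w4.png

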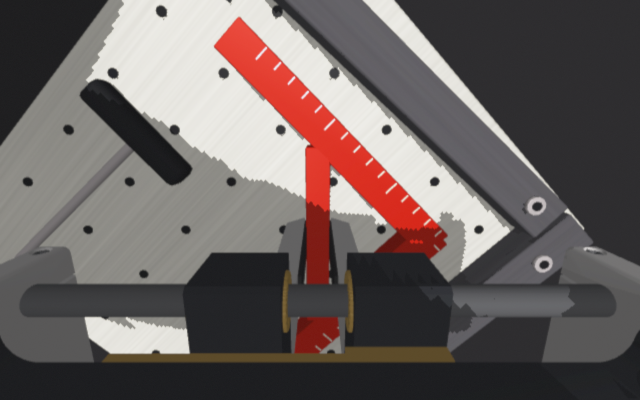

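On the deck with about 6 N of pressure, inside both rails. Next I'll seat the back rail along deck x, 29 mm away by my estimate, and then feel for contact.

>>> {"method": "jog_arm", "body": {
  "commands": [
    [0.005,0.0003,0,0,0,0,0],
    [0.01,0.0006,0,0,0,0,0],
    [0.015,0.001,0,0,0,0,0],
    [0.02,0.0013,0,0,0,0,0],
    [0.023,0.0015,0,0,0,0,0],
    [0.025,0.0016,0,0,0,0,0],
    [0.027,0.0017,0,0,0,0,0],
    [0.028,0.0018,0,0,0,0,0],
    [0.029,0.0018,0,0,0,0,0],
    [0.03,0.0019,0,0,0,0,0]
  ]
}}

```text
clock: 10.45
eef_pos: [522.3, 182.1, 16.9]
eef_rot: [3.141, -0.0, 2.419]
wrist_force: [-3.5, -0.5, 7.6]
finger_gap: 13.3
```

>>> {"method": "jog_arm", "body": {
  "commands": [
    [0.0005,0,0,0,0,0,0],
    [0.001,0,0,0,0,0,0],
    [0.0015,0,0,0,0,0,0],
    [0.002,0,0,0,0,0,0],
    [0.0025,0,0,0,0,0,0],
    [0.003,0,0,0,0,0,0],
    [0.003,0,0,0,0,0,0],
    [0.003,0,0,0,0,0,0],
    [0.003,0,0,0,0,0,0],
    [0.003,0,0,0,0,0,0]
  ]
}}

```text
clock: 11.7
eef_pos: [524.8, 182.1, 16.9]
eef_rot: [-3.141, -0.001, 2.419]
wrist_force: [-6.7, 0.8, 9.9]
finger_gap: 13.2
```

Run:
```python
from h import *
c=snap('wrist','w5.png'); s=manip.read_state(); print(s['eef_pos'],s['eef_rot'],s['wrist_force'],s['moment'])
```

```text
[524.80235238 182.13869082  16.94554547] [-3.14093569e+00 -7.48342192e-04  2.41880781e+00] [-7.14699136 -0.35791107 10.26068565] [-0.09200773  1.34839314  0.02737808]
```

View pics/w5.png

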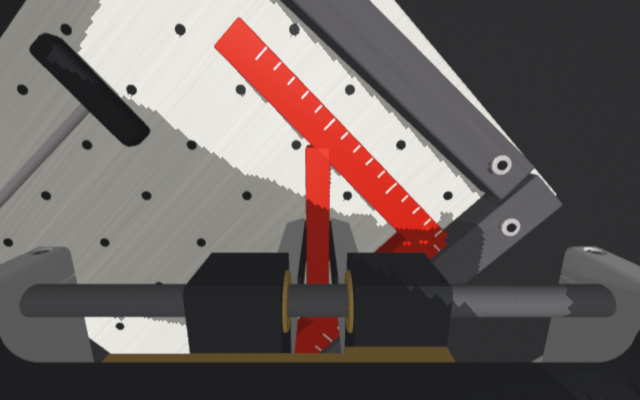

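Run:
```python
from h import *
im=cv2.imread('pics/w5.png')[130:290,380:580]
im=cv2.convertScaleAbs(im,alpha=1.5,beta=30)
cv2.imwrite('pics/w5c.png',cv2.resize(im,None,fx=3.7,fy=3.7,interpolation=cv2.INTER_CUBIC))
```

```text
(no output)
```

View pics/w5c.png

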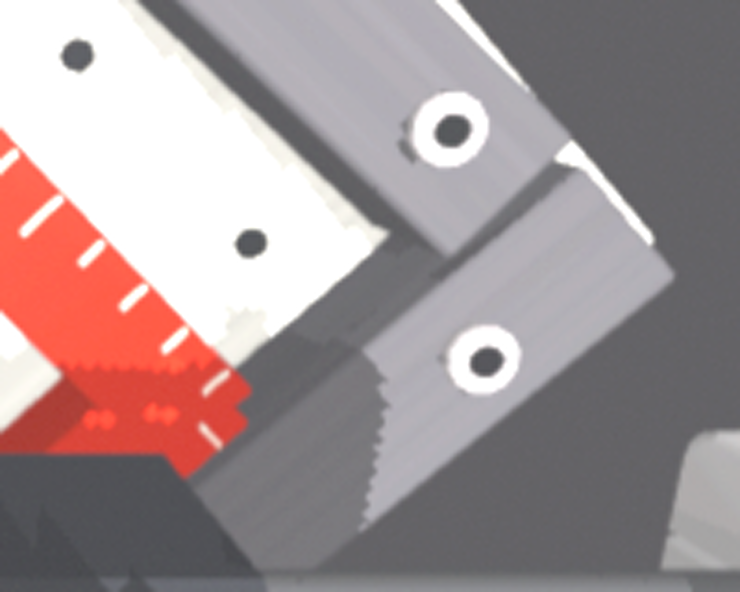

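The crop shows the square's back face at the rail edge. The lag and force are growing (−7 N), so contact is likely. I'll push 2 mm more to confirm.

>>> {"method": "jog_arm", "body": {
  "commands": [
    [0.0005,0,0,0,0,0,0],
    [0.001,0,0,0,0,0,0],
    [0.0015,0,0,0,0,0,0],
    [0.002,0,0,0,0,0,0],
    [0.002,0,0,0,0,0,0],
    [0.002,0,0,0,0,0,0],
    [0.002,0,0,0,0,0,0],
    [0.002,0,0,0,0,0,0],
    [0.002,0,0,0,0,0,0],
    [0.002,0,0,0,0,0,0]
  ]
}}

```text
clock: 13.0
eef_pos: [524.9, 182.1, 16.9]
eef_rot: [-3.137, -0.004, 2.419]
wrist_force: [-22.3, -0.9, 22.7]
finger_gap: 13.8
```

Confirmed: another 2 mm of command gave no motion and −22 N. Next I'll slide along the rail in deck y, easing the down-force slightly and keeping the push on x.

>>> {"method": "jog_arm", "body": {
  "commands": [
    [-0.0007,0.001,0.0008,0,0,0,0],
    [-0.0009,0.003,0.0008,0,0,0,0],
    [-0.001,0.006,0.0008,0,0,0,0],
    [-0.0013,0.009,0.0008,0,0,0,0],
    [-0.0015,0.012,0.0008,0,0,0,0],
    [-0.0017,0.015,0.0008,0,0,0,0],
    [-0.0018,0.017,0.0008,0,0,0,0],
    [-0.0018,0.018,0.0008,0,0,0,0],
    [-0.0018,0.018,0.0008,0,0,0,0],
    [-0.0018,0.018,0.0008,0,0,0,0]
  ]
}}

```text
clock: 14.25
eef_pos: [523.7, 199.3, 16.9]
eef_rot: [-3.137, -0.002, 2.419]
wrist_force: [-13.1, -6.2, 11.4]
finger_gap: 13.5
```

Run:
```python
from h import *
c=snap('wrist','w6.png'); s=manip.read_state(); print(s['eef_pos'],s['eef_rot'],s['wrist_force'],s['moment'])
```

```text
[523.72391804 199.28823063  16.93186162] [-3.13733268e+00 -2.22023220e-03  2.41874766e+00] [-11.04520533  -5.05426334   9.70382889] [-1.13502874  2.31759556 -0.02285585]
```

View pics/w6.png

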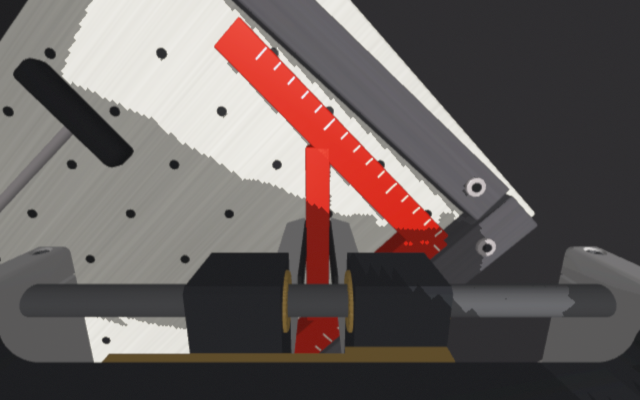

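It slides along the rail with slope 0.067 (deck yaw 0.063, which agrees). The wrist view shows the leg tail (238,18) just reaching the guide. I'll push on.

>>> {"method": "jog_arm", "body": {
  "commands": [
    [-0.0001,0.0015,0,0,0,0,0],
    [-0.0002,0.003,0,0,0,0,0],
    [-0.0003,0.0045,0,0,0,0,0],
    [-0.0004,0.006,0,0,0,0,0],
    [-0.0005,0.0075,0,0,0,0,0],
    [-0.0006,0.009,0,0,0,0,0],
    [-0.0007,0.0105,0,0,0,0,0],
    [-0.0007,0.011,0,0,0,0,0],
    [-0.0007,0.011,0,0,0,0,0],
    [-0.0007,0.011,0,0,0,0,0]
  ]
}}

```text
clock: 15.55
eef_pos: [523.1, 209.8, 16.9]
eef_rot: [-3.137, -0.002, 2.419]
wrist_force: [-12.9, -10.7, 11.5]
finger_gap: 13.4
```

Run:
```python
from h import *
c=snap('wrist','w7.png'); s=manip.read_state(); print(s['eef_pos'],s['eef_rot'],s['wrist_force'],s['moment'])
```

```text
[523.04785465 209.81712095  16.9424186 ] [-3.13664551e+00 -1.78408808e-03  2.41878697e+00] [-12.16692492  -9.69257086  10.81788984] [-1.82681317  2.28890257  0.00656045]
```

View pics/w7.png

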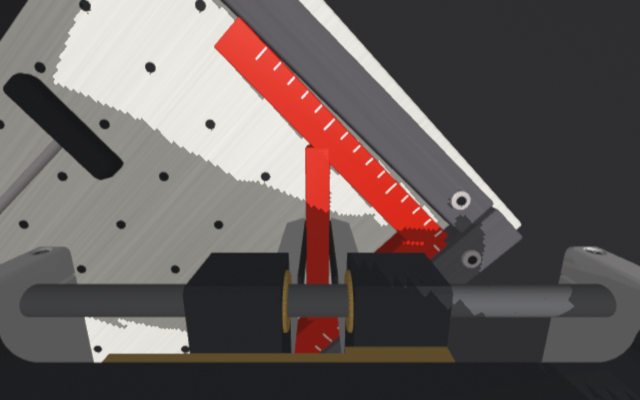

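The guide is now being pushed by the leg tail, and a thin wedge gap remains near the corner. The square hasn't turned (yaw 2.419). I'll keep going until it's blocked.

>>> {"method": "jog_arm", "body": {
  "commands": [
    [0,0.001,0,0,0,0,0],
    [-0.0001,0.002,0,0,0,0,0],
    [-0.0001,0.003,0,0,0,0,0],
    [-0.0002,0.004,0,0,0,0,0],
    [-0.0002,0.005,0,0,0,0,0],
    [-0.0002,0.005,0,0,0,0,0],
    [-0.0002,0.005,0,0,0,0,0],
    [-0.0002,0.005,0,0,0,0,0],
    [-0.0002,0.005,0,0,0,0,0],
    [-0.0002,0.005,0,0,0,0,0]
  ]
}}

```text
clock: 16.85
eef_pos: [522.8, 214.7, 17.0]
eef_rot: [-3.136, -0.002, 2.419]
wrist_force: [-12.1, -10.9, 12.3]
finger_gap: 13.0
```

Run:
```python
from h import *
c=snap('wrist','w8.png'); s=manip.read_state(); print(s['eef_pos'],s['eef_rot'],s['wrist_force'],s['moment'])
```

```text
[522.74890596 214.64728302  16.95486907] [-3.13619331e+00 -1.82765448e-03  2.41874432e+00] [-13.69904791 -10.70736609  12.67040473] [-2.08910688  2.46515351  0.02316557]
```

View pics/w8.png

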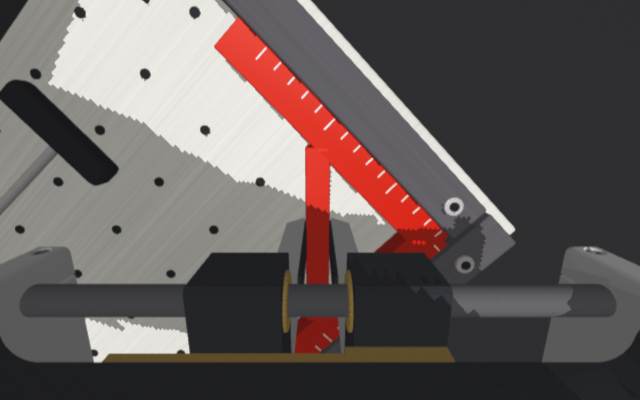

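Still sliding (4.8 mm moved, force flat), and the wedge has almost closed.

>>> {"method": "jog_arm", "body": {
  "commands": [
    [0,0.0005,0,0,0,0,0],
    [0,0.001,0,0,0,0,0],
    [-0.0001,0.0015,0,0,0,0,0],
    [-0.0001,0.002,0,0,0,0,0],
    [-0.0001,0.0025,0,0,0,0,0],
    [-0.0002,0.003,0,0,0,0,0],
    [-0.0002,0.003,0,0,0,0,0],
    [-0.0002,0.003,0,0,0,0,0],
    [-0.0002,0.003,0,0,0,0,0],
    [-0.0002,0.003,0,0,0,0,0]
  ]
}}

```text
clock: 18.15
eef_pos: [522.7, 214.8, 16.9]
eef_rot: [-3.132, 0.0, 2.418]
wrist_force: [-13.5, -32.8, 17.4]
finger_gap: 13.2
```

Run:
```python
from h import *
c=snap('wrist','w9.png'); s=manip.read_state(); print(s['eef_pos'],s['eef_rot'],s['wrist_force'],s['moment'])
im=cv2.convertScaleAbs(c['pixels'][0:290,200:540],alpha=1.5,beta=30)
cv2.imwrite('pics/w9c.png',cv2.resize(im,None,fx=2,fy=2,interpolation=cv2.INTER_CUBIC))
```

```text
[522.68342603 214.81961255  16.97611543] [-3.13233710e+00  3.41694274e-04  2.41842908e+00] [-14.28630844 -34.08527223  18.26422896] [-6.16713181  2.45025635  0.033798  ]
```

View pics/w9c.png

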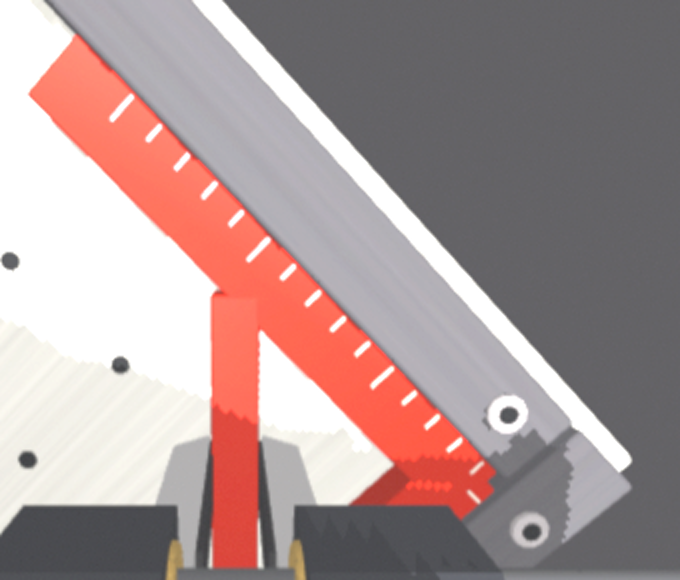

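Blocked now: 3 mm of command moved it 0.2 mm and gave −34 N. The crop shows the guide flush along the whole leg, with the corner in the rails' corner. I'll balance the pushes (more x, slightly less y, a little less down) and let it settle.

>>> {"method": "jog_arm", "body": {
  "commands": [
    [0.0003,-0.0002,0.0003,0,0,0,0],
    [0.0006,-0.0004,0.0006,0,0,0,0],
    [0.001,-0.0006,0.0008,0,0,0,0],
    [0.0012,-0.0006,0.0008,0,0,0,0],
    [0.0012,-0.0006,0.0008,0,0,0,0],
    [0.0012,-0.0006,0.0008,0,0,0,0],
    [0.0012,-0.0006,0.0008,0,0,0,0],
    [0.0012,-0.0006,0.0008,0,0,0,0],
    [0.0012,-0.0006,0.0008,0,0,0,0],
    [0.0012,-0.0006,0.0008,0,0,0,0]
  ]
}}

```text
clock: 19.45
eef_pos: [522.7, 214.7, 16.9]
eef_rot: [-3.131, -0.002, 2.419]
wrist_force: [-17.5, -27.6, 12.7]
finger_gap: 13.4
```

Run:
```python
from h import *
c=snap('scene','s10.png');w=snap('wrist','w10.png'); s=manip.read_state(); print(s['clock'],s['eef_pos'],s['eef_rot'],s['wrist_force'],s['finger_gap'],abs(s['qd']).max())
# angles from wrist view: red leg outer edge (z=30) vs guide's outer top edge (z=34)
im=w['pixels'].astype(int)
m=(im[:,:,2]>120)&(im[:,:,1]<110)&(im[:,:,0]<110)
Q=[];G=[]
for r in range(40,190,5):
    xs=np.where(m[r])[0]; Q.append([xs.max()+.5,r])
    b=np.where(im[r,int(xs.max())+25:].min(1)>150)[0]
    if len(b): G.append([b[0]+xs.max()+25,r])
for n,P,z in(('leg',Q,30),('guide',G,34)):
    v=cv2.fitLine(ray(w,P,z)[:,:2].astype(np.float32),cv2.DIST_HUBER,0,.01,.01).ravel();print(n,len(P),np.arctan2(v[1],v[0]))
cv2.imwrite('pics/s10c.png',cv2.resize(c['pixels'][120:300,220:470],None,fx=3,fy=3,interpolation=cv2.INTER_CUBIC))
```

```text
19.55 [522.70290225 214.7731374   16.94513526] [-3.13090770e+00 -1.94693539e-03  2.41850809e+00] [-17.44135212 -27.4840602   12.92328806] 13.394795647496528 0.0014521646164557787
leg 30 0.061078854
guide 30 0.061308615
```

View pics/s10c.png

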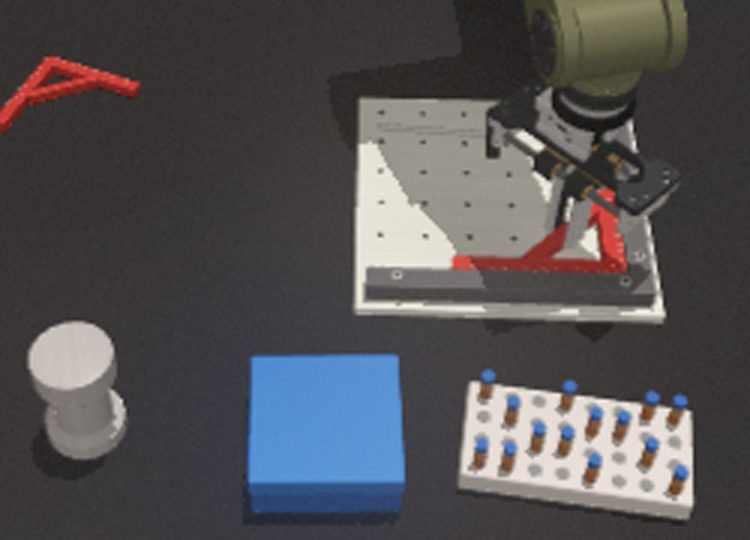

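The leg reads 0.0611 rad, the guide 0.0613 and the deck 0.0626, so all three agree. The scene view shows the square flush on the back rail and the rack, box and cell untouched. Handing in.

```bash
python3 -c "
from cell import manip
print(manip.sign_off())"
```

```text
the job is handed in; nothing more can be done
None
```

I picked up the largest red square by its brace and laid it flat on the deck. I pressed it onto the back rail, then slid it along until its other leg pushed the guide square. I handed in at about 19.6 s, still gripping and pressing; the interface reports no verdict.

**Last checks, all consistent with success:**
- **Contact:** the square was blocked in both directions, and the last wrist reading was about 17 N along x and 27 N along y. That is the total at the wrist; I could not read the force on each rail separately.
- **Angles:** measured yaw was 0.061 rad for the square's leg, 0.061 for the guide and 0.063 for the deck.
- **Flat and still:** the tool was about 0.01 rad from vertical and its height matched the square resting on the deck. The arm was at rest.
- **Bystanders:** the vial rack, blue box and steel cell looked untouched in the last scene picture. The hex key looked undisturbed in the wrist pictures, but I measured none of the four.

**One disagreement:** the square stopped about 3 mm further along both x and y than the first camera estimate of the corner. That is slightly more than the stated 2 mm calibration error. I relied on the contact, and the close-up showed the corner fully seated.

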